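# Complete the socket rail from behind the cans

## Robot

A 6-joint arm with a two-finger parallel gripper is mounted at the origin on the work surface. World frame = base frame: x ahead of the robot, y to its left, z up, the work surface at z = 0. Lengths are in m, angles in degrees, forces in N, time in s.
With the tool pointing down it reaches from about 0.375 to 0.9 m from the base axis. Payload 3.1 kg.
Tool frame: the origin (TCP) lies midway between the tips of the shut fingers; the grasp point (between the pads) lies 19 mm behind it (robot.pinch_z is the distance from the TCP to the grasp point, in m); z points along the fingers, y is the line along which they close (so a half turn about z gives the same grasp; the last joint's range is limited). The gripper opens to 87 mm and grips with 3 to 60 N. Pads are 19 mm wide; open, the fingers measure 117 mm over their backs; the gripper's body (75 mm by 190 mm) begins 51 mm behind the grasp point.
Start: joints at [65.174, 30.224, 82.088, -0, 67.689, -10.227], TCP at [0.157, 0.605, 0.223] pointing down, gripper open.
Joint ranges: [-176.69, 176.69], [-43.24, 126.21], [12.49, 139.97], [-82, 262], [0, 151.66], [-163.58, 163.58]. Speed limits (degrees/s): [159.86, 159.86, 180, 180, 180, 180].

## Interface

Orientations are given as [roll, pitch, yaw] about the fixed x, y, z axes, in that order (R = Rz(yaw) Ry(pitch) Rx(roll)).
In Python, from rig import robot gives the robot as it stands. The module is installed in compiled form; this text tells all that it offers.
- The arm moves only by the shell command python3 -m handwheel 'ROWS' [FORCE]. ROWS is JSON, a list of rows, each a list of 7 numbers: the gripper's target within -1 to 1 (shut at 1, half-way at 0, fully open at -1), then the shift along the world's x, y, z in mm, then the turn, a rotation vector about the world's x, y, z in rad. A call has 1 to 12 rows; each row shifts and turns the commanded pose from where the row before left it; what a row does not reach is not made up. A row lasts 1/10 s, in which the tool goes at most 50 mm and 8.59 degrees, less where a joint would pass 70% of its speed; a pose out of reach is approached as far as the arm can. A call is refused whole if a number of a shift passes 50 or a number of a turn 0.15, either way. A call with a gripper value outside its range is refused whole. The fingers move at their own pace and stop on an object; FORCE is the grip in N (left out, the last holds). Time passes only in rows, so rows that do not move let the fingers close. It gives the time, the measured TCP pose, the force, the opening and the grip force at its end, in the units of the state.
- robot.observe(): the state, without advancing time (a new reading comes with each control period).
- robot.capture(name): name is "side" or "top"; returns the picture (420x560x3 uint8, red, green, blue); there is no depth.
- robot.camera_params(name): a dict with "mtx" (3x3 intrinsics, pixels), "origin" and "attitude" of the camera in the world. Camera axes: x right, y down, z forward; pixel columns grow to the right and rows downward; lengths in m; the calibration is good to about 2 mm. A picture is of the moment at which its call begins. camera_params takes no time and is no camera call.
- robot.hand_in(): hands the job in; it is judged then, once.
The state is a dict: "time": time; "q": joint angles; "joint_vel": joint speeds; "tau": joint torques, N m; "tcp_pos": TCP position; "orientation": TCP orientation; "contact_force": force on the tool from outside, world axes, zero at the start; "wrist_torque": the same for the moment, N m; "opening": opening from 0.0 (shut) to 1.0 (fully open); "finger_force": force on a finger pad.
Only numpy, scipy, OpenCV 4.12 (cv2) and the standard library are available. Lean on these libraries where they do the work, as an engineer would, in place of code of your own. Each camera call takes 0.05 s, during which the arm holds its last target. There are 200 camera calls.

## Task

First move the spray can and the square oil tin off the steel rack and stand both on the black side mat, so that you can get at the socket behind them. Then press the three sockets fully down into the spring clips of the rail, in order from the smallest to the largest, each upright in the clip of its own size. Finally stand the can and the tin back on the rack, each where it stood before; do not knock either of them over.

Things in the scene. Friction and masses are not known exactly. Their poses are not given: they have to be found in the camera images.
- spray_can: Spray can: upright round aluminium can with a paper band and a narrower white cap, diameter 54 mm up to height 118 mm, cap 34 mm wide up to height 152 mm, 0.2 to 0.45 kg. Stands in the front half (robot side) of the rack, left or right. Origin: centre of its underside, z up.
- oil_tin: Oil tin: upright rectangular tin with a brown band, 46 mm along its x, 60 mm along its y, 120 mm high, with an off-centre black cap (22 mm wide, 18 mm high) on top at y = +14 mm; 0.25 to 0.55 kg. Stands beside the spray can on the rack, about 15 mm from it, its x axis roughly along the rack's x; grip across its x. Origin: centre of its underside, z up.
- socket_s: Plain steel wrench socket, a solid cylinder standing upright: diameter 20 mm, height 42 mm, about 70 g. The smallest; stands on the bare bench. Origin: centre of its underside, z up. A groove 2 mm deep runs round it, centred 13 mm above the underside, and the bottom 4 mm are chamfered by 3 mm. Grip it around its upper half.
- socket_m: Plain steel wrench socket, a solid cylinder standing upright: diameter 28 mm, height 46 mm, about 120 g. The middle one; stands on the rack 10 to 20 mm behind the can and the tin. Origin: centre of its underside, z up. A groove 2 mm deep runs round it, centred 13 mm above the underside, and the bottom 4 mm are chamfered by 3 mm. Grip it around its upper half.
- socket_l: Plain steel wrench socket, a solid cylinder standing upright: diameter 38 mm, height 50 mm, about 220 g. The largest; stands on the bare bench. Origin: centre of its underside, z up. A groove 2 mm deep runs round it, centred 13 mm above the underside, and the bottom 4 mm are chamfered by 3 mm. Grip it around its upper half.
- rack: Fixed grey steel tray, 150 mm along its x, 180 along y, floor 4 mm thick (things on it stand at z = 4 mm); lips: 25 mm high at the far (+x) edge, 12 mm at both ends (+-y); open towards the robot (-x). Can and tin stand at about x = -30, y = +-37 mm, either way round. Place varies, small yaw. Origin: underside centre.
- mat: Fixed black rubber mat lying flat, the side area: 150 mm along its x, 240 mm along its y, 3 mm thick. Empty at the start and large enough for both cans side by side along its y. Origin: centre of its underside, z up.
- rail: Fixed black bar, 36 mm along its x, 210 along y, 12 high (sockets seat on its top). Clips at x = 0: smallest y = -65 mm, middle y = 0, largest y = +65. Each is two 12 mm wide sprung jaws on the +-y sides of the seat, flared, tops 37 mm above the bench: press straight down (1 to 4 N), fingers on the socket's +-x sides; they snap into its groove. Small yaw. Origin: underside centre, z up.
Not all that is in view belongs to the job. What is shaped like the socket_s but green or yellow is not meant.

How it is judged:
By the outcome, as a careful person would: the job done as asked, in the order asked, and still so for the second after the job is handed in, with the robot touching nothing.
It also fails if it takes over 149 s, if anything falls off the work surface, if the arm or the gripper's body presses on something with over 40 N, if the wrist force passes 120 N, or if a joint passes its speed limit or range.

## Working session

There is one attempt and no reset: what is moved stays moved. The work goes in short steps, Python scripts to look and compute and a shell command to move; the robot and the scene stay as the last step left them, time stands still between calls to the robot, and variables do not carry over. Pictures are saved under pics/ and viewed, at most 15 in all, crops included, and the job is handed in when it is done.

```bash
mkdir -p pics; python3 - <<'E'
from rig import robot
import cv2
for n in("side","top"):
    im=robot.capture(n); cv2.imwrite(f"pics/{n}0.png",cv2.cvtColor(im,cv2.COLOR_RGB2BGR))
    print(robot.camera_params(n))
print(robot.observe(), robot.pinch_z)
E
```

```text
{'mtx': array([[393.5642487 ,   0.        , 280.3838604 ],
       [  0.        , 393.5642487 , 203.90314653],
       [  0.        ,   0.        ,   1.        ]]), 'origin': array([0.4478729 , 0.82614867, 0.53624082]), 'attitude': array([-119.60383604,   -0.73161158, -174.4449348 ])}
{'mtx': array([[523.23188503,   0.        , 279.41208453],
       [  0.        , 523.23188503, 207.47866871],
       [  0.        ,   0.        ,   1.        ]]), 'origin': array([ 0.287828  , -0.00801489,  1.40268665]), 'attitude': array([-169.53491394,   -0.58275145,  -89.32722742])}
{'time': 0.1, 'q': array([ 6.51732609e+01,  3.02724998e+01,  8.21488585e+01, -9.25762712e-04,
        6.76900231e+01, -1.02287856e+01]), 'joint_vel': array([-0.06152117, -0.13068813, -0.22092925,  0.04025006, -0.05328802,
        0.10051094]), 'tau': array([ 4.46950553e-04, -4.40984917e+01, -1.77149445e+01,  6.35402952e-02,
        5.33902121e-02, -5.10982215e-05]), 'tcp_pos': array([0.15723181, 0.60421726, 0.22168275]), 'orientation': array([-1.79890237e+02, -1.89368188e-02,  1.65402381e+02]), 'contact_force': array([ 0.21115378, -0.40906118, -0.09890462]), 'wrist_torque': array([-0.00929333,  0.00416158,  0.01926519]), 'finger_force': 0.0, 'opening': 1.0011430519998405} 0.0187
```

View pics/side0.png

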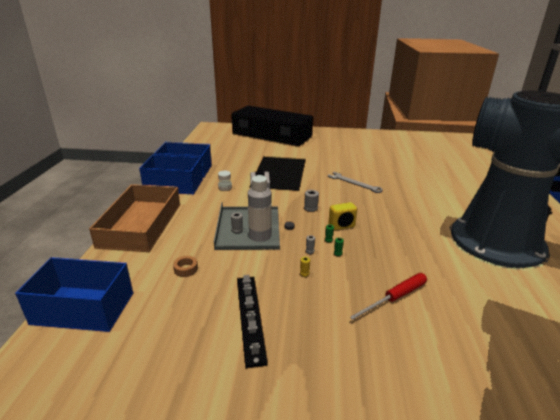

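View pics/top0.png

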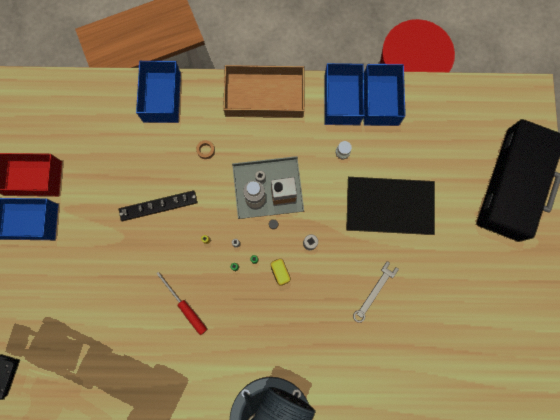

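Top view: can (255,190), tin (285,190) and, behind them, socket_m (260,175), all on the rack. The rail is at (158,206) and the mat at (391,205). Candidates for socket_s are grey (236,243), green (235,267) and (254,259), and yellow (206,239). The grey one fits because it is plain steel. Socket_l is at (311,242). I'll confirm with enlarged crops.

```bash
cat > h.py <<'E'
import numpy as np, cv2
from scipy.spatial.transform import Rotation as R
from rig import robot
def ray(n,u,v):
    c=robot.camera_params(n); d=R.from_euler('xyz',c['attitude'],degrees=True).as_matrix()@np.linalg.solve(c['mtx'],[u,v,1])
    return c['origin'],d
def px(n,u,v,z):
    o,d=ray(n,u,v); return o+d*(z-o[2])/d[2]
def proj(n,p):
    c=robot.camera_params(n); q=R.from_euler('xyz',c['attitude'],degrees=True).as_matrix().T@(np.array(p)-c['origin'])
    q=c['mtx']@q; return q[:2]/q[2]
def crop(n,f,x0,y0,x1,y1,k):
    im=robot.capture(n)[y0:y1,x0:x1]
    cv2.imwrite(f,cv2.cvtColor(cv2.resize(im,None,fx=k,fy=k,interpolation=cv2.INTER_CUBIC),cv2.COLOR_RGB2BGR))
E
python3 - <<'E'
from h import *
crop("top","pics/t1.png",115,150,335,290,3.6)
crop("side","pics/s1.png",200,160,370,370,2.8)
E
```

```text
(no output)
```

View pics/t1.png

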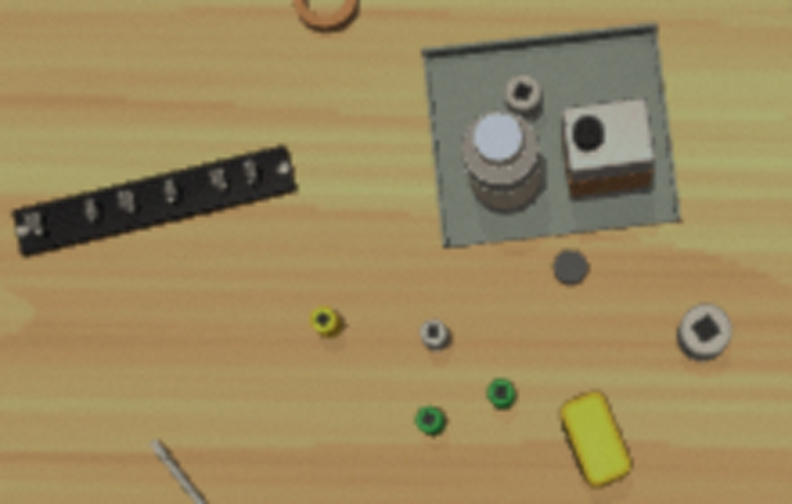

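View pics/s1.png

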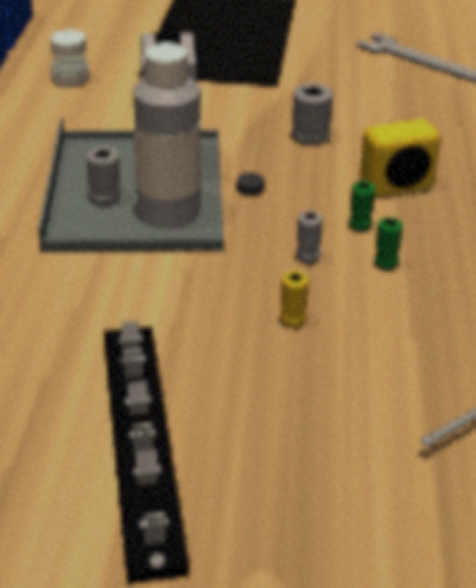

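The crops show that the grey socket_s at crop (434,334) is plain steel, and the green and yellow ones are decoys. Socket_m is at crop (523,94), socket_l at (705,330), the can's cap at (498,137), and the tin's top spans (565,105)-(652,165). The rail's clips, from left to right, are large, middle and small. Next I'll compute positions.

```bash
python3 - <<'E'
from h import *
np.set_printoptions(precision=4,suppress=True)
T=lambda X,Y,z:px("top",115+(X+.5)/3.6-.5,150+(Y+.5)/3.6-.5,z)
S=lambda X,Y:ray("side",200+(X+.5)/2.8-.5,160+(Y+.5)/2.8-.5)
for n,X,Y,z in [("can cap",498,137,.156),("cap tin",589,133,.142),("tin tl",564,110,.124),("tin tr",645,100,.124),("tin br",653,162,.124),("tin bl",570,171,.124),
 ("m",522,94,.05),("s",433,333,.042),("l",705,329,.05),("rk fl",424,52,.025),("rk fr",656,29,.025),("rk nl",446,247,.004),("rk nr",680,221,.004),
 ("jawL1",32,222,.035),("jawL2",92,210,.035),("M1",125,201,.035),("M2",170,191,.035),("S1",218,178,.035),("S2",250,172,.035),
 ("rail bolts",22,230,.012),("b2",284,170,.012),("rtl",13,211,.012),("rtr",285,146,.012),("rbr",297,190,.0),("rbl",24,256,.0)]:
    print(n,T(X,Y,z)[:2])
for u,v in [(347,178),(434,179),(433,234),(347,231)]: print("mat",px("top",u,v,.003)[:2])
# side/top triangulation check
def tri(a,b):
    (o1,d1),(o2,d2)=a,b; A=np.c_[d1,-d2]; t=np.linalg.lstsq(A,o2-o1,rcond=None)[0]
    return (o1+d1*t[0]+o2+d2*t[1])/2, np.linalg.norm(o1+d1*t[0]-o2-d2*t[1])
Tr=lambda X,Y:ray("top",115+(X+.5)/3.6-.5,150+(Y+.5)/3.6-.5)
for n,a,b in [("cap",(498,137),(168,52)),("m",(522,94),(103,154)),("s",(433,333),(311,217)),("l",(705,329),(313,92)),("boltL",(22,230),(157,560))]:
    print(n,*tri(Tr(*a),S(*b)))
E
```

```text
can cap [0.5664 0.0471]
cap tin [ 0.5732 -0.0146]
tin tl [0.5935 0.0029]
tin tr [ 0.6015 -0.0535]
tin br [ 0.5573 -0.0594]
tin bl [ 0.5502 -0.0019]
m [0.6229 0.0347]
s [0.4457 0.0962]
l [ 0.4502 -0.1006]
rk fl [0.6606 0.11  ]
rk fr [ 0.6811 -0.065 ]
rk nl [0.5152 0.0911]
rk nr [ 0.5374 -0.0848]
jawL1 [0.5247 0.3935]
jawL2 [0.5343 0.35  ]
M1 [0.5413 0.3262]
M2 [0.5493 0.2935]
S1 [0.5595 0.2586]
S2 [0.5644 0.2352]
rail bolts [0.5225 0.4073]
b2 [0.5709 0.2138]
rtl [0.5368 0.4149]
rtr [0.5894 0.2138]
rbr [0.5581 0.2053]
rbl [0.5047 0.408 ]
mat [ 0.6316 -0.2043]
mat [ 0.6322 -0.4444]
mat [ 0.4793 -0.4353]
mat [ 0.4844 -0.2026]
cap [0.5658 0.0471 0.1543] 0.0019433685949562791
m [0.6237 0.0348 0.0481] 0.0006392053402720159
s [0.4452 0.0964 0.0395] 0.0015549771529341134
l [ 0.4497 -0.1007  0.0479] 0.0015842535890939165
boltL [0.5221 0.408  0.0095] 0.001651696907171372
```

Everything triangulates to within about 2 mm. Now I'll move above the can.

```bash
python3 -m handwheel '[[-1,27,-37,2,0,0,-0.08],[-1,27,-37,2,0,0,-0.08],[-1,27,-37,2,0,0,-0.08],[-1,27,-37,2,0,0,-0.08],[-1,27,-37,2,0,0,-0.08],[-1,27,-37,0,0,0,-0.08],[-1,27,-37,0,0,0,-0.08],[-1,27,-37,0,0,0,-0.08],[-1,27,-37,0,0,0,-0.08],[-1,27,-37,0,0,0,-0.08],[-1,27,-37,0,0,0,-0.08],[-1,27,-37,0,0,0,-0.08]]' 30; python3 -m handwheel '[[-1,21,-28,0,0,0,-0.057],[-1,21,-28,0,0,0,-0.057],[-1,21,-28,0,0,0,-0.057],[-1,22,-30,0,0,0,-0.057],[-1,0,0,0,0,0,0],[-1,0,0,0,0,0,0],[-1,0,0,0,0,0,0]]'
```

```text
time: 1.4
tcp_pos: [0.4823, 0.1591, 0.2326]
orientation: [180.0, -0.0, 110.2]
contact_force: [0.8, -0.4, -0.3]
opening: 1.0
finger_force: 0.0
time: 2.1
tcp_pos: [0.5653, 0.0476, 0.2322]
orientation: [-179.9, -0.0, 97.4]
contact_force: [0.8, 0.5, 0.1]
opening: 0.999
finger_force: 0.0
```

```bash
python3 -m handwheel '[[-1,0.5,-0.5,-30,0,0,0],[-1,0,0,-35,0,0,0],[-1,0,0,-35,0,0,0],[-1,0,0,-20,0,0,0],[-1,0,0,-13,0,0,0],[-1,0,0,-8,0,0,0],[-1,0,0,0,0,0,0],[0.4,0,0,0,0,0,0],[0.4,0,0,0,0,0,0],[0.4,0,0,0,0,0,0],[0.4,0,0,0,0,0,0],[0.4,0,0,0,0,0,0]]' 30; python3 -m handwheel '[[1,0,0,0,0,0,0],[1,0,0,0,0,0,0],[1,0,0,0,0,0,0],[1,0,0,0,0,0,0],[1,0,0,0,0,0,0]]' 30
```

```text
time: 3.3
tcp_pos: [0.5672, 0.0462, 0.0919]
orientation: [180.0, 0.0, 97.3]
contact_force: [-1.3, -0.1, -0.2]
opening: 0.632
finger_force: 0.0
time: 3.8
tcp_pos: [0.5671, 0.0462, 0.0919]
orientation: [180.0, 0.0, 97.3]
contact_force: [-1.4, -1.1, 4.6]
opening: 0.611
finger_force: 30.0
```

```bash
python3 -m handwheel '[[1,0,0,5,0,0,0],[1,0,0,15,0,0,0],[1,0,0,25,0,0,0],[1,0,0,35,0,0,0],[1,0,0,35,0,0,0],[1,0,0,30,0,0,0],[1,0,-10,15,0,0,0],[1,0,-25,0,0,0,0],[1,-2,-35,0,0,0,0],[1,-3,-35,0,0,0,0],[1,-3,-35,0,0,0,0],[1,-2,-35,0,0,0,0]]'; python3 -m handwheel '[[1,0,-35,0,0,0,0],[1,0,-35,0,0,0,0],[1,0,-31,0,0,0,0],[1,0,-15,0,0,0,0],[1,0,-10,-10,0,0,0],[1,0,0,-25,0,0,0],[1,0,0,-35,0,0,0],[1,0,0,-35,0,0,0],[1,0,0,-25,0,0,0],[1,0,0,-15,0,0,0],[1,0,0,-8,0,0,0],[1,0,0,0,0,0,0]]';python3 -m handwheel '[[1,0,0,-3,0,0,0],[1,0,0,-2,0,0,0],[1,0,0,0,0,0,0],[1,0,0,0,0,0,0]]'
```

```text
time: 5.0
tcp_pos: [0.5559, -0.1294, 0.2504]
orientation: [-179.9, -0.1, 97.3]
contact_force: [1.1, -0.2, -3.3]
opening: 0.612
finger_force: 30.0
time: 6.2
tcp_pos: [0.5561, -0.253, 0.0968]
orientation: [-179.8, -0.2, 97.4]
contact_force: [0.2, -0.7, -3.8]
opening: 0.61
finger_force: 30.0
time: 6.6
tcp_pos: [0.5573, -0.2549, 0.0942]
orientation: [180.0, 0.0, 97.3]
contact_force: [0.8, -0.4, -4.1]
opening: 0.613
finger_force: 30.0
```

```bash
python3 -m handwheel '[[1,0,0,-1.5,0,0,0],[1,0,0,-1.2,0,0,0],[1,0,0,-0.7,0,0,0],[1,0,0,0,0,0,0],[1,0,0,0,0,0,0]]'
```

```text
time: 7.1
tcp_pos: [0.5571, -0.2549, 0.0909]
orientation: [180.0, 0.0, 97.3]
contact_force: [-1.5, 0.8, 3.6]
opening: 0.609
finger_force: 30.0
```

```bash
python3 -m handwheel '[[0,0,0,0,0,0,0],[-1,0,0,0,0,0,0],[-1,0,0,0,0,0,0],[-1,0,0,0,0,0,0],[-1,0,0,5,0,0,0],[-1,0,0,20,0,0,0],[-1,0,0,40,0,0,0],[-1,0,0,45,0,0,0],[-1,0,15,30,0,0,0],[-1,2,30,5,0,0,0],[-1,4,40,0,0,0,0],[-1,4,40,0,0,0,0]]'; python3 -m handwheel '[[-1,4,40,0,0,0,0],[-1,4,35,0,0,0,0],[-1,0,20,0,0,0,0],[-1,0,7,-10,0,0,0],[-1,0,0,-30,0,0,0],[-1,0,0,-40,0,0,0],[-1,0,0,-35,0,0,0],[-1,0,0,-25,0,0,0],[-1,0,0,-12,0,0,0],[-1,0,0,-4,0,0,0],[-1,0,0,0,0,0,0],[-1,0,0,0,0,0,0]]'
```

```text
time: 8.3
tcp_pos: [0.5673, -0.1289, 0.2361]
orientation: [179.9, 0.0, 97.2]
contact_force: [0.4, -0.4, 0.2]
opening: 1.002
finger_force: 0.0
time: 9.5
tcp_pos: [0.5761, -0.0282, 0.0803]
orientation: [179.9, 0.1, 97.3]
contact_force: [0.1, -0.5, -0.7]
opening: 0.998
finger_force: 0.0
```

Gripping the tin, lifting it and taking it to the mat at (0.557, −0.385).

```bash
python3 -m handwheel '[[0,0,0,0,0,0,0],[0.3,0,0,0,0,0,0],[0.3,0,0,0,0,0,0],[0.3,0,0,0,0,0,0],[1,0,0,0,0,0,0],[1,0,0,0,0,0,0],[1,0,0,0,0,0,0],[1,0,0,0,0,0,0],[1,0,0,0,0,0,0]]' 35;  python3 -m handwheel '[[1,0,0,5,0,0,0],[1,0,0,15,0,0,0],[1,0,0,25,0,0,0],[1,0,0,35,0,0,0],[1,0,0,40,0,0,0],[1,0,0,30,0,0,0],[1,0,-10,10,0,0,0],[1,0,-25,0,0,0,0],[1,-3,-35,0,0,0,0],[1,-4,-40,0,0,0,0],[1,-4,-40,0,0,0,0],[1,-4,-40,0,0,0,0]]'; python3 -m handwheel '[[1,-4,-40,0,0,0,0],[1,0,-40,0,0,0,0],[1,0,-40,0,0,0,0],[1,0,-30,0,0,0,0],[1,0,-17,-10,0,0,0],[1,0,0,-25,0,0,0],[1,0,0,-35,0,0,0],[1,0,0,-35,0,0,0],[1,0,0,-28,0,0,0],[1,0,0,-15,0,0,0],[1,0,0,-8,0,0,0],[1,0,0,0,0,0,0]]';python3 -m handwheel '[[1,0,0,0,0,0,0],[1,0,0,0,0,0,0]]'
```

```text
time: 10.4
tcp_pos: [0.5755, -0.0278, 0.0793]
orientation: [179.9, 0.0, 97.3]
contact_force: [1.9, 0.1, 0.4]
opening: 0.528
finger_force: 34.8
time: 11.6
tcp_pos: [0.5578, -0.219, 0.2368]
orientation: [-179.7, -0.2, 97.3]
contact_force: [0.2, 0.4, -5.1]
opening: 0.527
finger_force: 34.8
time: 12.8
tcp_pos: [0.5554, -0.384, 0.0818]
orientation: [-179.9, -0.1, 97.3]
contact_force: [-0.6, 0.2, -4.7]
opening: 0.528
finger_force: 34.8
time: 13.0
tcp_pos: [0.557, -0.3856, 0.085]
orientation: [179.9, 0.2, 97.3]
contact_force: [-0.1, -0.0, -4.0]
opening: 0.526
finger_force: 34.8
```

```bash
python3 -m handwheel '[[1,0,0,-2,0,0,0],[1,0,0,-1.5,0,0,0],[1,0,0,-1,0,0,0],[1,0,0,-0.5,0,0,0],[1,0,0,0,0,0,0],[1,0,0,0,0,0,0]]'
```

```text
time: 13.6
tcp_pos: [0.556, -0.3846, 0.0783]
orientation: [-180.0, -0.0, 97.3]
contact_force: [0.5, 0.6, -2.9]
opening: 0.529
finger_force: 34.8
```

```bash
python3 -m handwheel '[[1,0,0,-0.6,0,0,0],[1,0,0,0,0,0,0],[0,0,0,0,0,0,0],[-1,0,0,0,0,0,0],[-1,0,0,0,0,0,0],[-1,0,0,0,0,0,0],[-1,0,0,5,0,0,0],[-1,0,0,20,0,0,0],[-1,0,0,40,0,0,0],[-1,0,0,45,0,0,0],[-1,0,0,40,0,0,0],[-1,-5,20,10,0,0,0.012]]' 35; python3 -m handwheel '[[0,-9,40,0,0,0,0.01],[0,-9,40,0,0,0,0.01],[0,-9,40,0,0,0,0.01],[0,-9,40,0,0,0,0.01],[0,-9,40,0,0,0,0.01],[0,-9,40,0,0,0,0.01],[0,-9,40,0,0,0,0.01],[0,-9,40,0,0,0,0.01],[0,-9,40,0,0,0,0.01],[0,-9,40,-10,0,0,0.01],[0,-9,40,-20,0,0,0.01],[0,-6,21,-30,0,0,0]]';python3 -m handwheel '[[0,0,0,-40,0,0,0],[0,0,0,-35,0,0,0],[0,0,0,-20,0,0,0],[0,0,0,0,0,0,0],[0,0,0,0,0,0,0]]'
```

```text
time: 14.8
tcp_pos: [0.554, -0.3693, 0.2442]
orientation: [179.5, 0.7, 97.9]
contact_force: [0.2, 0.7, 0.5]
opening: 0.999
finger_force: 0.0
time: 16.0
tcp_pos: [0.4467, 0.0988, 0.1788]
orientation: [179.7, 0.1, 104.5]
contact_force: [0.9, 0.1, -0.4]
opening: 0.505
finger_force: 0.0
time: 16.5
tcp_pos: [0.4465, 0.0963, 0.0829]
orientation: [180.0, 0.0, 104.3]
contact_force: [-0.1, -0.2, -0.3]
opening: 0.496
finger_force: 0.0
```

```bash
python3 -m handwheel '[[0,-0.5,0,-30,0,0,0],[0,-0.5,0,-25,0,0,0],[0,0,0,-12,0,0,0],[0,0,0,-3,0,0,0],[0,0,0,0,0,0,0],[0,0,0,0,0,0,0]]' 40; python3 -c "
from h import *
crop('side','pics/s2.png',180,140,380,290,4)"
```

```text
time: 17.1
tcp_pos: [0.4461, 0.0963, 0.0138]
orientation: [179.8, 0.0, 104.3]
contact_force: [-0.4, 0.0, -0.3]
opening: 0.5
finger_force: 0.0
```

View pics/s2.png

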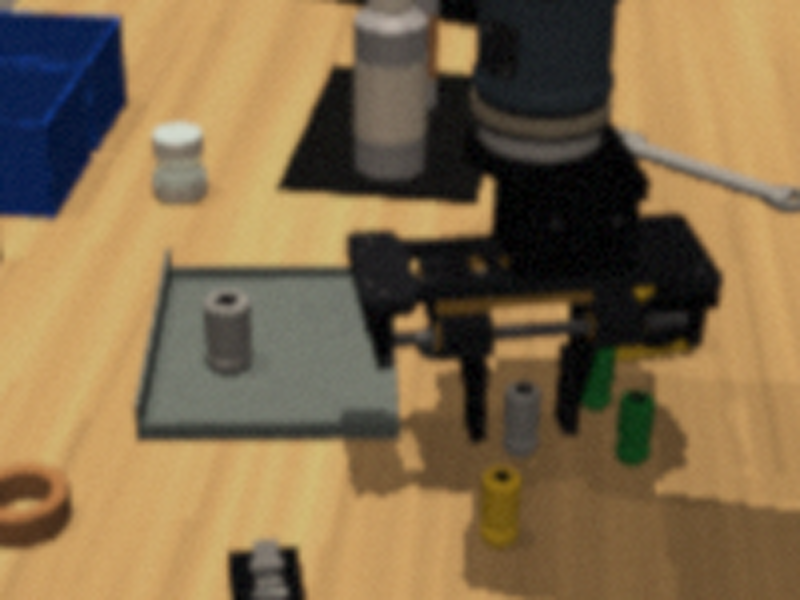

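Side view: the fingers straddle the grey socket_s at crop (522,418), and the can and tin stand on the mat. Gripping and carrying to just above the small clip.

```bash
python3 -m handwheel '[[0.7,0,0,0,0,0,0],[1,0,0,0,0,0,0],[1,0,0,0,0,0,0],[1,0,0,0,0,0,0],[1,0,0,0,0,0,0],[1,0,0,0,0,0,0],[1,0,0,0,0,0,0],[1,0,0,10,0,0,0],[1,0,0,30,0,0,0],[1,0,0,40,0,0,0],[1,10,15,10,0,0,0],[1,25,30,0,0,0,0]]' 40; python3 -m handwheel '[[1,25,35,0,0,0,0],[1,25,35,0,0,0,0],[1,20,25,0,0,0,0],[1,10.5,10,0,0,0,0],[1,0,0,0,0,0,0],[1,0,0,0,0,0,0],[1,0,0,0,0,0,0]]'; python3 -c "
from h import *
crop('side','pics/s3.png',200,200,320,370,3.5)
crop('top','pics/t3.png',115,160,235,250,6)"
```

```text
time: 18.35
tcp_pos: [0.4789, 0.1406, 0.105]
orientation: [-180.0, 0.0, 104.2]
contact_force: [0.8, 0.2, -0.6]
opening: 0.215
finger_force: 40.0
time: 19.05
tcp_pos: [0.5589, 0.2453, 0.1024]
orientation: [-179.9, 0.0, 104.3]
contact_force: [0.7, 0.1, -1.2]
opening: 0.217
finger_force: 40.0
```

View pics/s3.png

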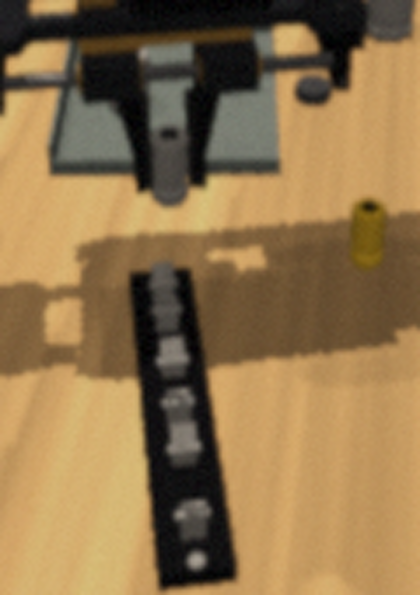

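```bash
python3 - <<'E'
from h import *
np.set_printoptions(precision=4,suppress=True)
Q=lambda X,Y,z:px("side",200+(X+.5)/3.5-.5,200+(Y+.5)/3.5-.5,z)[:2]
c=[Q(132,273,.012),Q(189,268,.012),Q(234,570,.012),Q(160,580,.012)]
print(c, np.mean(c,0), (c[3]-c[0]),(c[2]-c[1]))
print("bolt",Q(197,560,.012))
# small-socket bottom vs clip in side view: predicted pixel of clip S seat and jaws, in crop coords
ax=np.array([-.247,.969])
for k,w in (("S",-.065),("M",0),("L",.065)):
    for r in (-.013,.013):
        p=np.r_[np.array([.5456,.3095])+ax*(w+r*(1 if k=="S" else 1.3 if k=="M" else 1.7)),.037]
        u=proj("side",p); t=proj("top",p); print(k,r,p,(u-200)*3.5,(t-[115,160])*6)
E
```

```text
[array([0.5878, 0.2181]), array([0.5557, 0.21  ]), array([0.5033, 0.4135]), array([0.5355, 0.4223])] [0.5456 0.316 ] [-0.0523  0.2042] [-0.0525  0.2035]
bolt [0.5206 0.41  ]
S -0.013 [0.5649 0.2339 0.037 ] [163.981 258.473] [416.6465 222.5966]
S 0.013 [0.5584 0.2591 0.037 ] [167.7671 289.3073] [359.0205 236.0354]
M -0.013 [0.5498 0.2931 0.037 ] [173.2526 333.982 ] [281.0455 254.2196]
M 0.013 [0.5414 0.3259 0.037 ] [178.9897 380.705 ] [205.7626 271.7761]
L -0.013 [0.535  0.3511 0.037 ] [183.7436 419.4208] [147.7213 285.3117]
L 0.013 [0.5241 0.3939 0.037 ] [192.602  491.5645] [ 48.7881 308.3836]
```

View pics/t3.png

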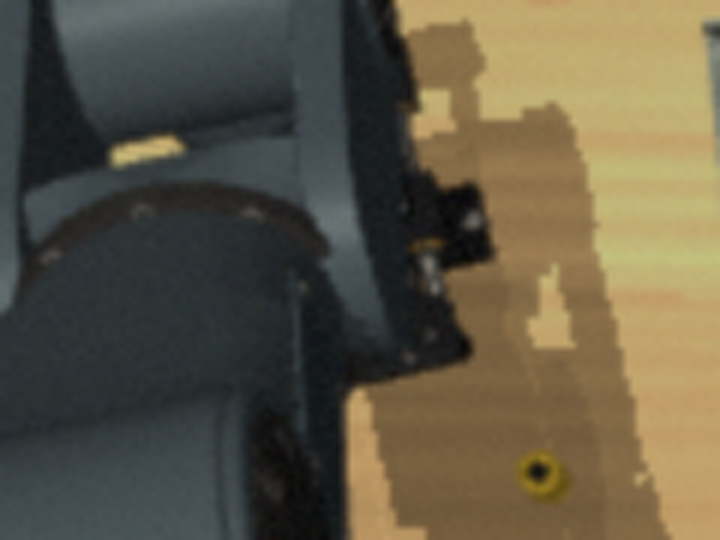

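```bash
python3 -m handwheel '[[1,3,2.7,-15,0,0,0],[1,0,0,-20,0,0,0],[1,0,0,-10,0,0,0],[1,0,0,0,0,0,0],[1,0,0,0,0,0,0],[1,0,0,0,0,0,0]]' 45; python3 -c "
from h import *
crop('side','pics/s4.png',215,230,295,330,6)
for z in (.0869,.0449): print((proj('side',[.562,.248,z])-[215,230])*6)"
```

```text
time: 19.75
tcp_pos: [0.564, 0.2491, 0.0581]
orientation: [179.9, 0.0, 104.3]
contact_force: [0.1, 0.2, -0.6]
opening: 0.22
finger_force: 45.0
[187.77980435 167.16644291]
[191.73684275 272.85838937]
```

View pics/s4.png

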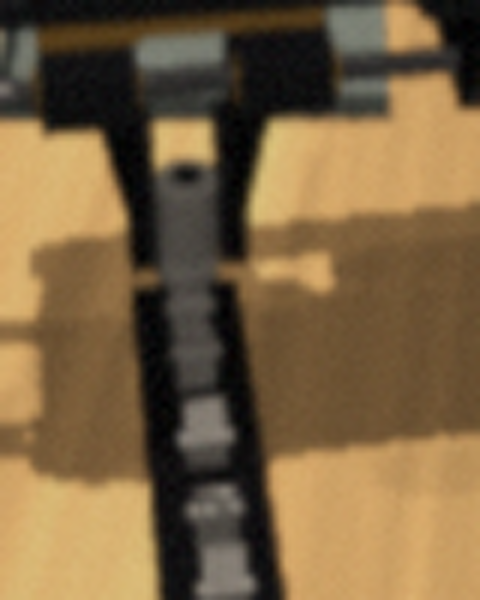

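```bash
python3 -m handwheel '[[1,-1.5,-0.8,-2,0,0,0],[1,0,0,-4,0,0,0],[1,0,0,-4,0,0,0],[1,0,0,-3,0,0,0],[1,0,0,-3,0,0,0],[1,0,0,0,0,0,0]]'; python3 -m handwheel '[[1,0,0,-3,0,0,0],[1,0,0,-3,0,0,0],[1,0,0,0,0,0,0]]';  python3 -m handwheel '[[1,0,0,-3,0,0,0],[1,0,0,-3,0,0,0],[1,0,0,0,0,0,0]]'
```

```text
time: 20.4
tcp_pos: [0.5616, 0.2481, 0.0409]
orientation: [-179.9, -0.0, 104.3]
contact_force: [-0.1, 0.9, -1.3]
opening: 0.216
finger_force: 45.0
time: 20.7
tcp_pos: [0.5621, 0.2482, 0.0353]
orientation: [180.0, 0.0, 104.3]
contact_force: [-1.1, -1.3, 0.4]
opening: 0.214
finger_force: 45.0
time: 21.0
tcp_pos: [0.5618, 0.2481, 0.029]
orientation: [-180.0, 0.0, 104.3]
contact_force: [-0.2, 0.4, -1.8]
opening: 0.214
finger_force: 45.0
```

```bash
python3 -m handwheel '[[1,0,0,-2,0,0,0],[1,0,0,-1.5,0,0,0],[1,0,0,0,0,0,0]]'; python3 -m handwheel '[[1,0,0,-1,0,0,0],[1,0,0,-1,0,0,0],[1,0,0,0,0,0,0]]'
```

```text
time: 21.3
tcp_pos: [0.5622, 0.2482, 0.0258]
orientation: [180.0, 0.0, 104.3]
contact_force: [0.2, -0.7, -1.1]
opening: 0.218
finger_force: 45.0
time: 21.6
tcp_pos: [0.5625, 0.2483, 0.0246]
orientation: [179.9, 0.0, 104.3]
contact_force: [0.1, -0.8, 3.0]
opening: 0.218
finger_force: 45.0
```

```bash
python3 -m handwheel '[[1,0,0,-1,0,0,0],[1,0,0,-1,0,0,0],[1,0,0,0,0,0,0]]'
```

```text
time: 21.9
tcp_pos: [0.5625, 0.2483, 0.0245]
orientation: [179.9, 0.0, 104.3]
contact_force: [-1.6, -1.5, 13.2]
opening: 0.214
finger_force: 45.0
```

```bash
python3 -m handwheel '[[1,0,0,1.5,0,0,0],[0.3,0,0,0,0,0,0],[0,0,0,0,0,0,0],[0,0,0,0,0,0,0],[0,0,0,10,0,0,0],[0,0,0,30,0,0,0],[0,5,-10,40,0,0,0],[0,10,-35,10,0,0,0],[0,12,-40,0,0,0,0],[0,12,-40,0,0,0,0],[0,12,-40,0,0,0,0],[0,10,-33,0,0,0,0]]' 45; python3 -m handwheel '[[0,0,-15,-10,0,0,0],[0,0,0,-10,0,0,0],[0,0,0,0,0,0,0],[0,0,0,0,0,0,0]]' 45;python3 -c "
from h import *
crop('side','pics/s5.png',190,190,300,320,4.5)"
```

```text
time: 23.1
tcp_pos: [0.6236, 0.0481, 0.1142]
orientation: [180.0, 0.0, 104.3]
contact_force: [1.3, -0.3, -0.8]
opening: 0.498
finger_force: 0.0
time: 23.5
tcp_pos: [0.6215, 0.0371, 0.0926]
orientation: [-179.9, -0.1, 104.4]
contact_force: [-0.4, 0.3, 0.8]
opening: 0.496
finger_force: 0.0
```

View pics/s5.png

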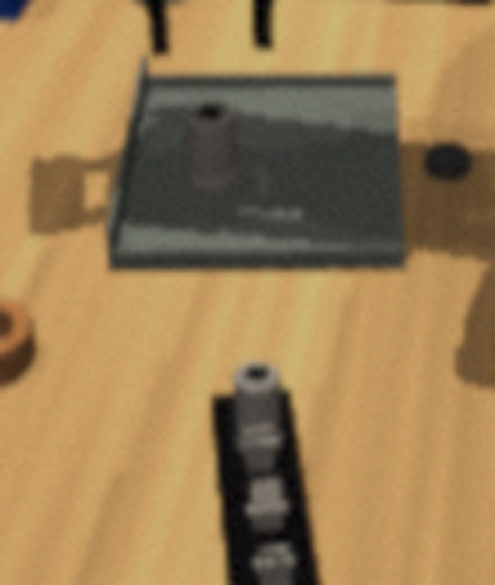

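Side view: socket_s stands upright and snapped into its clip at crop (258,410). Socket_m hasn't moved from (210,150). Now grasping socket_m.

```bash
python3 -m handwheel '[[0,1.5,-2.2,-20,0,0,0],[0,0,0,-25,0,0,0],[0,0,0,-18,0,0,0],[0,0,0,-9,0,0,0],[0,0,0,-2.5,0,0,0],[0,0,0,0,0,0,0],[0,0,0,0,0,0,0]]' 45;python3 -m handwheel '[[0.5,0,0,0,0,0,0],[1,0,0,0,0,0,0],[1,0,0,0,0,0,0],[1,0,0,0,0,0,0],[1,0,0,0,0,0,0],[1,0,0,0,0,0,0]]' 45
```

```text
time: 24.25
tcp_pos: [0.6253, 0.0333, 0.0201]
orientation: [179.9, 0.0, 104.4]
contact_force: [0.6, 1.3, 0.4]
opening: 0.493
finger_force: 0.0
time: 24.85
tcp_pos: [0.6249, 0.0329, 0.0196]
orientation: [180.0, 0.0, 104.3]
contact_force: [0.1, -0.2, 3.9]
opening: 0.308
finger_force: 45.0
```

```bash
python3 -m handwheel '[[1,0,0,10,0,0,0],[1,0,0,30,0,0,0],[1,0,0,40,0,0,0],[1,-5,20,10,0,0,0],[1,-10,35,0,0,0,0],[1,-12,40,0,0,0,0],[1,-12,40,0,0,0,0],[1,-12,40,0,0,0,0],[1,-12,40,0,0,0,0],[1,-10,35,0,0,0,0],[1,-6,20,0,0,0,0],[1,0,7,0,0,0,0]]'; python3 -m handwheel '[[1,0,0,-20,0,0,0],[1,0,0,-15,0,0,0],[1,0,0,-8,0,0,0],[1,0,0,0,0,0,0],[1,0,0,0,0,0,0],[1,0,0,0,0,0,0]]';python3 -c "
from h import *
crop('side','pics/s6.png',215,230,295,330,6)
t=robot.observe()['tcp_pos'];print(t)
for p in (t+[0,0,.0304],[.546,.311,.037],[.562,.248,.054]): print((proj('side',p)-[215,230])*6)"
```

```text
time: 26.05
tcp_pos: [0.5436, 0.3121, 0.1089]
orientation: [-179.9, -0.0, 104.5]
contact_force: [-0.7, -0.8, -2.2]
opening: 0.313
finger_force: 45.0
time: 26.65
tcp_pos: [0.5462, 0.3098, 0.0666]
orientation: [179.9, -0.0, 104.3]
contact_force: [-0.1, -0.1, -0.8]
opening: 0.309
finger_force: 45.0
[0.54619414 0.30991104 0.06676293]
[204.23290989 274.74449873]
[209.66184835 435.22774154]
[190.89811746 250.45615329]
```

View pics/s6.png

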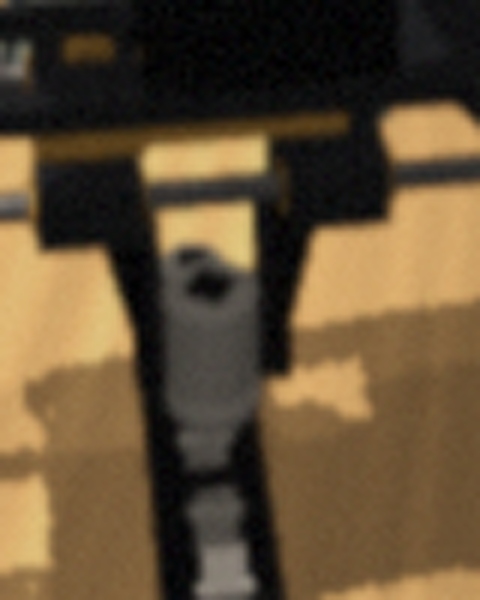

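```bash
python3 -m handwheel '[[1,0.2,-0.8,-8,0,0,0],[1,0,0,-6,0,0,0],[1,0,0,-4,0,0,0],[1,0,0,-3,0,0,0],[1,0,0,0,0,0,0]]'; python3 -m handwheel '[[1,0,0,-3,0,0,0],[1,0,0,-3,0,0,0],[1,0,0,0,0,0,0]]';  python3 -m handwheel '[[1,0,0,-3,0,0,0],[1,0,0,-3,0,0,0],[1,0,0,0,0,0,0]]'; python3 -m handwheel '[[1,0,0,-3,0,0,0],[1,0,0,-2,0,0,0],[1,0,0,0,0,0,0]]'
```

```text
time: 27.2
tcp_pos: [0.5452, 0.3091, 0.0443]
orientation: [-179.9, 0.0, 104.3]
contact_force: [0.2, 0.1, -0.5]
opening: 0.313
finger_force: 45.0
time: 27.5
tcp_pos: [0.5458, 0.3092, 0.0388]
orientation: [180.0, 0.0, 104.3]
contact_force: [0.3, -0.7, -1.6]
opening: 0.312
finger_force: 45.0
time: 27.8
tcp_pos: [0.5457, 0.3092, 0.0327]
orientation: [180.0, 0.0, 104.3]
contact_force: [1.2, -0.2, -1.9]
opening: 0.309
finger_force: 45.0
time: 28.1
tcp_pos: [0.5454, 0.3092, 0.0277]
orientation: [-180.0, -0.0, 104.3]
contact_force: [0.0, -0.7, -0.5]
opening: 0.306
finger_force: 45.0
```

```bash
python3 -m handwheel '[[1,0,0,-1,0,0,0],[1,0,0,-1,0,0,0],[1,0,0,0,0,0,0]]';  python3 -m handwheel '[[1,0,0,-1,0,0,0],[1,0,0,-1,0,0,0],[1,0,0,0,0,0,0]]'
```

```text
time: 28.4
tcp_pos: [0.5455, 0.3092, 0.0275]
orientation: [-180.0, 0.0, 104.3]
contact_force: [-2.7, -1.8, 8.7]
opening: 0.313
finger_force: 45.0
time: 28.7
tcp_pos: [0.5455, 0.3092, 0.0274]
orientation: [180.0, 0.0, 104.3]
contact_force: [-5.0, -2.4, 19.1]
opening: 0.31
finger_force: 45.0
```

```bash
python3 -m handwheel '[[1,0,0,2.5,0,0,0],[0,0,0,0,0,0,0],[-0.3,0,0,0,0,0,0],[-0.3,0,0,0,0,0,0],[-0.3,0,0,10,0,0,0],[-0.3,0,0,30,0,0,0],[-0.3,0,-5,40,0,0,0],[-0.3,-6,-25,20,0,0,0],[-0.3,-10,-40,0,0,0,0],[-0.3,-10,-45,0,0,0,0],[-0.3,-10,-45,0,0,0,0],[-0.3,-10,-45,0,0,0,0]]' 45; python3 -m handwheel '[[-0.3,-10,-45,0,0,0,0],[-0.3,-10,-45,0,0,0,0],[-0.3,-10,-45,0,0,0,0],[-0.3,-10,-40,0,0,0,0],[-0.3,-9,-25,0,0,0,0],[-0.3,0,-4,-25,0,0,0],[-0.3,0,0,-25,0,0,0],[-0.3,0,0,0,0,0,0],[-0.3,0,0,0,0,0,0]]';python3 -c "
from h import *
crop('side','pics/s7.png',190,160,390,310,4)"
```

```text
time: 29.9
tcp_pos: [0.4994, 0.1028, 0.1273]
orientation: [179.9, 0.0, 104.4]
contact_force: [-0.0, -0.3, -0.4]
opening: 0.651
finger_force: 0.0
time: 30.8
tcp_pos: [0.4506, -0.0997, 0.0768]
orientation: [-180.0, -0.0, 104.3]
contact_force: [-0.7, 0.8, -0.2]
opening: 0.648
finger_force: 0.0
```

View pics/s7.png

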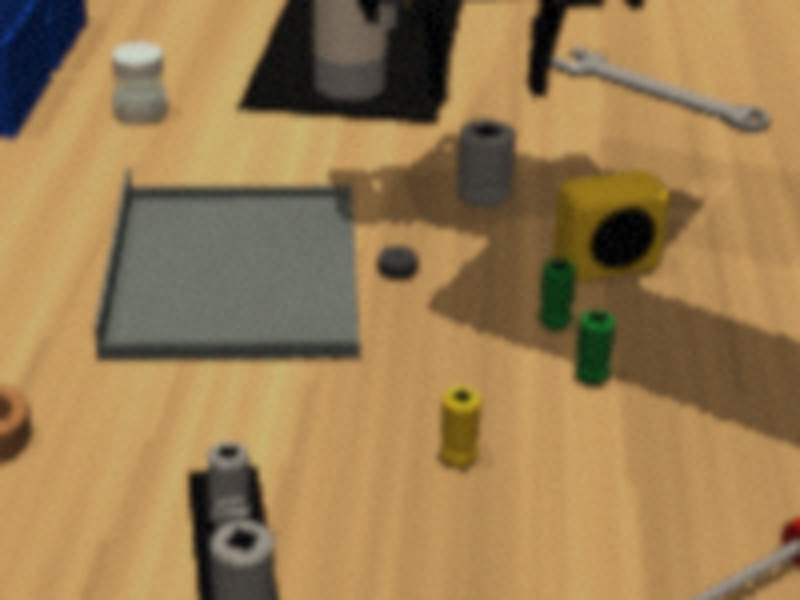

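Side view: socket_s (228,480) and socket_m (242,560) stand upright in the rail. Socket_l is at (487,163), under the gripper. Grasping it.

```bash
python3 -m handwheel '[[-0.3,0,-0.9,-20,0,0,0],[-0.3,0,0,-20,0,0,0],[-0.3,0,0,-13,0,0,0],[-0.3,0,0,-6,0,0,0],[-0.3,0,0,-1,0,0,0],[-0.3,0,0,0,0,0,0],[0.2,0,0,0,0,0,0],[1,0,0,0,0,0,0],[1,0,0,0,0,0,0],[1,0,0,0,0,0,0],[1,0,0,0,0,0,0],[1,0,0,0,0,0,0]]' 50
```

```text
time: 32.05
tcp_pos: [0.4507, -0.1008, 0.0169]
orientation: [180.0, 0.0, 104.3]
contact_force: [-0.4, 0.2, 5.8]
opening: 0.424
finger_force: 50.0
```

```bash
python3 -m handwheel '[[1,0,0,10,0,0,0],[1,0,0,30,0,0,0],[1,0,5,40,0,0,0],[1,3,25,30,0,0,0],[1,7,40,0,0,0,0],[1,7,45,0,0,0,0],[1,7,45,0,0,0,0],[1,7,45,0,0,0,0],[1,7,45,0,0,0,0],[1,7,45,0,0,0,0],[1,7,45,0,0,0,0],[1,7,45,0,0,0,0]]' 50; python3 -m handwheel '[[1,7,40,0,0,0,0],[1,7,30,0,0,0,0],[1,5,15,0,0,0,0],[1,0,5,-20,0,0,0],[1,0,0,-25,0,0,0],[1,0,0,-12,0,0,0],[1,0,0,-3,0,0,0],[1,0,0,0,0,0,0],[1,0,0,0,0,0,0],[1,0,0,0,0,0,0]]';python3 -c "
from h import *
crop('side','pics/s8.png',215,230,315,350,5)
t=robot.observe()['tcp_pos'];print(t)
for p in (t+[0,0,.0331],[.530,.374,.037],[.546,.311,.058]): print((proj('side',p)-[215,230])*5)"
```

```text
time: 33.25
tcp_pos: [0.5089, 0.2861, 0.1265]
orientation: [-179.9, 0.0, 104.3]
contact_force: [0.8, -0.7, -1.9]
opening: 0.425
finger_force: 50.0
time: 34.25
tcp_pos: [0.5296, 0.3745, 0.0678]
orientation: [179.9, -0.0, 104.3]
contact_force: [-0.3, -1.4, -2.1]
opening: 0.423
finger_force: 50.0
[0.52947859 0.37447689 0.06772498]
[188.60709989 358.27678889]
[191.53825594 502.62467584]
[173.19477502 318.03514705]
```

View pics/s8.png

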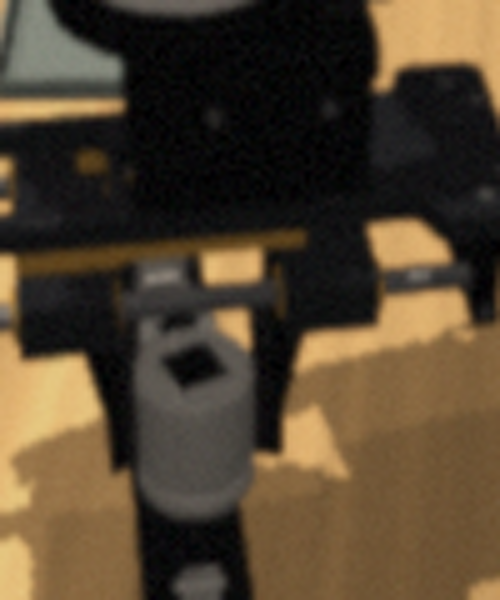

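```bash
python3 -m handwheel '[[1,0.2,-0.7,-8,0,0,0],[1,0,0,-6,0,0,0],[1,0,0,-4,0,0,0],[1,0,0,-3,0,0,0],[1,0,0,0,0,0,0]]'; python3 -m handwheel '[[1,0,0,-3,0,0,0],[1,0,0,-3,0,0,0],[1,0,0,0,0,0,0]]';  python3 -m handwheel '[[1,0,0,-3,0,0,0],[1,0,0,-3,0,0,0],[1,0,0,0,0,0,0]]'; python3 -m handwheel '[[1,0,0,-3,0,0,0],[1,0,0,-2,0,0,0],[1,0,0,0,0,0,0]]'
```

```text
time: 34.8
tcp_pos: [0.5284, 0.3734, 0.0447]
orientation: [-179.9, 0.0, 104.3]
contact_force: [0.3, 0.1, -2.4]
opening: 0.418
finger_force: 50.0
time: 35.1
tcp_pos: [0.529, 0.3736, 0.0393]
orientation: [180.0, 0.0, 104.3]
contact_force: [0.9, -0.9, -2.1]
opening: 0.42
finger_force: 50.0
time: 35.4
tcp_pos: [0.5281, 0.3733, 0.0327]
orientation: [-179.9, 0.0, 104.3]
contact_force: [-0.5, 0.2, -4.5]
opening: 0.425
finger_force: 50.0
time: 35.7
tcp_pos: [0.5288, 0.3736, 0.029]
orientation: [-180.0, 0.0, 104.3]
contact_force: [-1.3, -1.1, 2.3]
opening: 0.42
finger_force: 50.0
```

```bash
python3 -m handwheel '[[1,0,0,-1,0,0,0],[1,0,0,-1,0,0,0],[1,0,0,0,0,0,0]]';  python3 -m handwheel '[[1,0,0,-1,0,0,0],[1,0,0,-0.5,0,0,0],[1,0,0,0,0,0,0]]'
```

```text
time: 36.0
tcp_pos: [0.5287, 0.3736, 0.0289]
orientation: [180.0, 0.0, 104.3]
contact_force: [-4.2, -2.0, 11.7]
opening: 0.427
finger_force: 50.0
time: 36.3
tcp_pos: [0.5288, 0.3737, 0.0289]
orientation: [180.0, 0.0, 104.3]
contact_force: [-5.3, -3.3, 19.2]
opening: 0.423
finger_force: 50.0
```

Seated: it holds at z = 0.0289 against 19 N. Releasing and going to the tin, with a top look at the rail on the way.

```bash
python3 -m handwheel '[[1,0,0,3,0,0,0],[0,0,0,0,0,0,0],[-1,0,0,0,0,0,0],[-1,0,0,0,0,0,0],[-1,0,0,10,0,0,0],[-1,0,0,30,0,0,0],[-1,0,0,45,0,0,0],[-1,0,0,45,0,0,0],[-1,0,-15,45,0,0,-0.012],[-1,0,-30,32,0,0,-0.01],[-1,1,-45,0,0,0,-0.01],[-1,2,-45,0,0,0,-0.01]]' 35; python3 -m handwheel '[[-1,2,-45,0,0,0,-0.01],[-1,2,-45,0,0,0,-0.01],[-1,2,-45,0,0,0,-0.01],[-1,2,-45,0,0,0,-0.01],[-1,2,-45,0,0,0,-0.01],[-1,2,-45,0,0,0,-0.01],[-1,2,-45,0,0,0,-0.01],[-1,2,-45,0,0,0,-0.01],[-1,2,-45,0,0,0,0],[-1,2,-45,0,0,0,0],[-1,2,-45,0,0,0,0],[-1,2,-45,0,0,0,0]]';python3 -m handwheel '[[-1,2,-40,0,0,0,0],[-1,0,-28,0,0,0,0],[-1,0,-15,0,0,0,0],[-1,0,0,0,0,0,0],[-1,0,0,0,0,0,0],[-1,0,0,0,0,0,0]]';python3 -c "
from h import *
crop('side','pics/s9.png',190,150,350,350,3)"
```

```text
time: 37.5
tcp_pos: [0.5325, 0.238, 0.2375]
orientation: [179.7, 0.0, 102.0]
contact_force: [0.9, -0.5, -0.5]
opening: 0.999
finger_force: 0.0
time: 38.7
tcp_pos: [0.5557, -0.3033, 0.2356]
orientation: [180.0, 0.0, 97.3]
contact_force: [0.1, 0.4, -0.0]
opening: 1.004
finger_force: 0.0
time: 39.3
tcp_pos: [0.558, -0.3823, 0.2352]
orientation: [-180.0, -0.1, 97.4]
contact_force: [0.3, 0.7, -0.2]
opening: 1.001
finger_force: 0.0
```

View pics/s9.png

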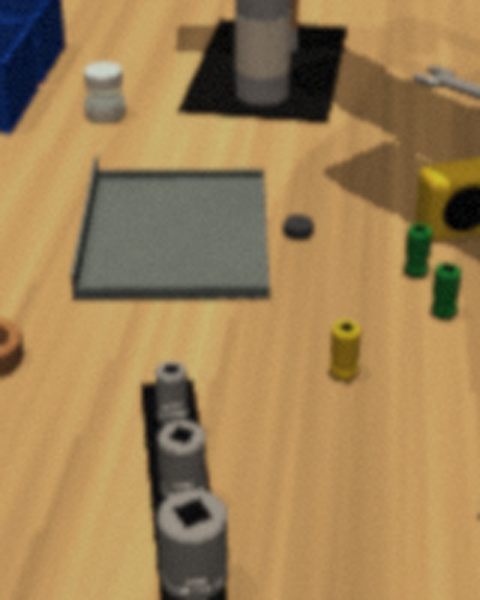

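All three sockets are upright in their clips (crop (172,385), (182,455) and (192,540)). Fetching the tin.

```bash
python3 -m handwheel '[[-1,-1.5,-2.5,-20,0,0,0],[-1,0,0,-40,0,0,0],[-1,0,0,-40,0,0,0],[-1,0,0,-30,0,0,0],[-1,0,0,-18,0,0,0],[-1,0,0,-8,0,0,0],[-1,0,0,0,0,0,0],[0,0,0,0,0,0,0],[0.3,0,0,0,0,0,0],[0.3,0,0,0,0,0,0],[1,0,0,0,0,0,0],[1,0,0,0,0,0,0]]' 35;python3 -m handwheel '[[1,0,0,0,0,0,0],[1,0,0,0,0,0,0],[1,0,0,0,0,0,0]]'
```

```text
time: 40.55
tcp_pos: [0.5565, -0.3871, 0.0796]
orientation: [180.0, 0.0, 97.3]
contact_force: [-0.4, 0.2, 0.0]
opening: 0.632
finger_force: 0.0
time: 40.85
tcp_pos: [0.5565, -0.387, 0.0792]
orientation: [180.0, 0.0, 97.3]
contact_force: [-0.6, 0.3, 1.1]
opening: 0.527
finger_force: 34.9
```

```bash
python3 -m handwheel '[[1,0,0,5,0,0,0],[1,0,0,15,0,0,0],[1,0,0,30,0,0,0],[1,0,0,40,0,0,0],[1,0,0,45,0,0,0],[1,0,0,30,0,0,0],[1,0,10,10,0,0,0],[1,0,25,0,0,0,0],[1,3,35,0,0,0,0],[1,4,40,0,0,0,0],[1,4,40,0,0,0,0],[1,4,40,0,0,0,0]]'; python3 -m handwheel '[[1,4,40,0,0,0,0],[1,0,40,0,0,0,0],[1,0,35,0,0,0,0],[1,0,30,0,0,0,0],[1,0,15,-10,0,0,0],[1,0,7,-25,0,0,0],[1,0,0,-40,0,0,0],[1,0,0,-40,0,0,0],[1,0,0,-28,0,0,0],[1,0,0,-17,0,0,0],[1,0,0,-8,0,0,0],[1,0,0,0,0,0,0]]';python3 -m handwheel '[[1,0,0,0,0,0,0],[1,0,0,0,0,0,0]]'
```

```text
time: 42.05
tcp_pos: [0.5698, -0.1939, 0.2524]
orientation: [-179.8, -0.2, 97.3]
contact_force: [1.0, 0.5, -3.9]
opening: 0.527
finger_force: 34.9
time: 43.25
tcp_pos: [0.574, -0.0299, 0.0842]
orientation: [-179.8, -0.1, 97.3]
contact_force: [-0.5, 0.3, -4.3]
opening: 0.524
finger_force: 34.9
time: 43.45
tcp_pos: [0.5763, -0.0302, 0.0872]
orientation: [179.9, 0.1, 97.3]
contact_force: [0.1, -0.5, -3.7]
opening: 0.525
finger_force: 34.9
```

Settled 7 mm above the rack; lowering gently.

```bash
python3 -m handwheel '[[1,-0.5,0,-2,0,0,0],[1,0,0,-2,0,0,0],[1,0,0,-1,0,0,0],[1,0,0,-0.5,0,0,0],[1,0,0,0,0,0,0],[1,0,0,0,0,0,0]]'
```

```text
time: 44.05
tcp_pos: [0.5749, -0.0299, 0.0805]
orientation: [-180.0, 0.0, 97.3]
contact_force: [0.1, 0.0, -5.1]
opening: 0.528
finger_force: 34.9
```

```bash
python3 -m handwheel '[[1,0.4,0,-0.8,0,0,0],[1,0,0,-0.4,0,0,0],[1,0,0,0,0,0,0],[1,0,0,0,0,0,0]]'
```

```text
time: 44.45
tcp_pos: [0.5752, -0.0299, 0.0802]
orientation: [180.0, 0.0, 97.3]
contact_force: [-2.8, 0.6, 5.1]
opening: 0.526
finger_force: 34.9
```

```bash
python3 -m handwheel '[[0,0,0,0,0,0,0],[-1,0,0,0,0,0,0],[-1,0,0,0,0,0,0],[-1,0,0,0,0,0,0],[-1,0,0,5,0,0,0],[-1,0,0,25,0,0,0],[-1,0,0,40,0,0,0],[-1,0,0,45,0,0,0],[-1,0,-15,35,0,0,0],[-1,-2,-30,5,0,0,0],[-1,-4,-40,0,0,0,0],[-1,-4,-40,0,0,0,0]]' 30; python3 -m handwheel '[[-1,-4,-40,0,0,0,0],[-1,-4,-35,0,0,0,0],[-1,0,-18,0,0,0,0],[-1,0,-7,0,0,0,0],[-1,0,0,0,0,0,0],[-1,0,0,0,0,0,0],[-1,0,0,-30,0,0,0],[-1,0,0,-40,0,0,0],[-1,0,0,-35,0,0,0],[-1,0,0,-22,0,0,0],[-1,0,0,-12,0,0,0],[-1,0,0,-4,0,0,0]]';python3 -m handwheel '[[-1,0,0,0,0,0,0],[-1,0,0,0,0,0,0],[0,0,0,0,0,0,0],[0.3,0,0,0,0,0,0],[0.3,0,0,0,0,0,0],[1,0,0,0,0,0,0],[1,0,0,0,0,0,0],[1,0,0,0,0,0,0],[1,0,0,0,0,0,0]]' 30
```

```text
time: 45.65
tcp_pos: [0.5655, -0.1558, 0.2355]
orientation: [179.9, 0.1, 97.4]
contact_force: [-0.2, -0.3, 0.5]
opening: 1.0
finger_force: 0.0
time: 46.85
tcp_pos: [0.557, -0.2532, 0.0902]
orientation: [-179.9, -0.1, 97.4]
contact_force: [-0.3, 0.3, 0.1]
opening: 1.002
finger_force: 0.0
time: 47.75
tcp_pos: [0.5572, -0.255, 0.0914]
orientation: [-180.0, 0.0, 97.3]
contact_force: [-1.0, -0.2, 1.2]
opening: 0.613
finger_force: 30.0
```

```bash
python3 -m handwheel '[[1,0,0,5,0,0,0],[1,0,0,15,0,0,0],[1,0,0,30,0,0,0],[1,0,0,40,0,0,0],[1,0,0,40,0,0,0],[1,0,0,25,0,0,0],[1,0,10,10,0,0,0],[1,0,25,0,0,0,0],[1,2,35,0,0,0,0],[1,3,35,0,0,0,0],[1,3,35,0,0,0,0],[1,2,35,0,0,0,0]]'; python3 -m handwheel '[[1,0,35,0,0,0,0],[1,0,35,0,0,0,0],[1,0,30,0,0,0,0],[1,0,17,0,0,0,0],[1,0,9,0,0,0,0],[1,0,0,-25,0,0,0],[1,0,0,-35,0,0,0],[1,0,0,-40,0,0,0],[1,0,0,-30,0,0,0],[1,0,0,-18,0,0,0],[1,0,0,-10,0,0,0],[1,0,0,0,0,0,0]]';python3 -m handwheel '[[1,0,0,0,0,0,0],[1,0,0,0,0,0,0]]'
```

```text
time: 48.95
tcp_pos: [0.5658, -0.0773, 0.2544]
orientation: [-179.8, -0.1, 97.3]
contact_force: [1.0, 0.2, -4.1]
opening: 0.611
finger_force: 30.0
time: 50.15
tcp_pos: [0.5659, 0.046, 0.0965]
orientation: [-179.8, -0.1, 97.3]
contact_force: [-0.0, -0.5, -3.0]
opening: 0.611
finger_force: 30.0
time: 50.35
tcp_pos: [0.5683, 0.046, 0.0996]
orientation: [179.9, 0.0, 97.3]
contact_force: [-0.1, 0.1, -2.9]
opening: 0.61
finger_force: 30.0
```

```bash
python3 -m handwheel '[[1,-0.5,0.2,-2.5,0,0,0],[1,0,0,-2,0,0,0],[1,0,0,-1,0,0,0],[1,0,0,-0.6,0,0,0],[1,0,0,-0.5,0,0,0],[1,0,0,0,0,0,0],[1,0,0,0,0,0,0]]'
```

```text
time: 51.05
tcp_pos: [0.5668, 0.0463, 0.0924]
orientation: [180.0, 0.0, 97.3]
contact_force: [-2.2, 0.6, 4.0]
opening: 0.609
finger_force: 30.0
```

Standing on the rack. Releasing, rising and moving away, then a final check.

```bash
python3 -m handwheel '[[0,0,0,0,0,0,0],[-1,0,0,0,0,0,0],[-1,0,0,0,0,0,0],[-1,0,0,0,0,0,0],[-1,0,0,5,0,0,0],[-1,0,0,25,0,0,0],[-1,0,0,40,0,0,0],[-1,0,0,45,0,0,0],[-1,0,0,40,0,0,0],[-1,-5,-30,15,0,0,0],[-1,-10,-45,0,0,0,0],[-1,-10,-45,0,0,0,0]]' 30; python3 -m handwheel '[[-1,-10,-45,0,0,0,0],[-1,-10,-45,0,0,0,0],[-1,-10,-45,0,0,0,0],[-1,-10,-45,0,0,0,0],[-1,-5,-30,0,0,0,0],[-1,0,0,0,0,0,0],[-1,0,0,0,0,0,0]]';python3 -c "
from h import *
crop('top','pics/t9.png',115,150,335,290,3.6)
crop('side','pics/s10.png',180,150,340,350,3)"
```

```text
time: 52.25
tcp_pos: [0.5421, -0.0745, 0.2632]
orientation: [179.8, 0.1, 97.5]
contact_force: [1.1, -0.4, 0.9]
opening: 0.999
finger_force: 0.0
time: 52.95
tcp_pos: [0.4965, -0.284, 0.2617]
orientation: [180.0, -0.1, 97.2]
contact_force: [0.7, 1.5, -0.6]
opening: 0.999
finger_force: 0.0
```

View pics/t9.png

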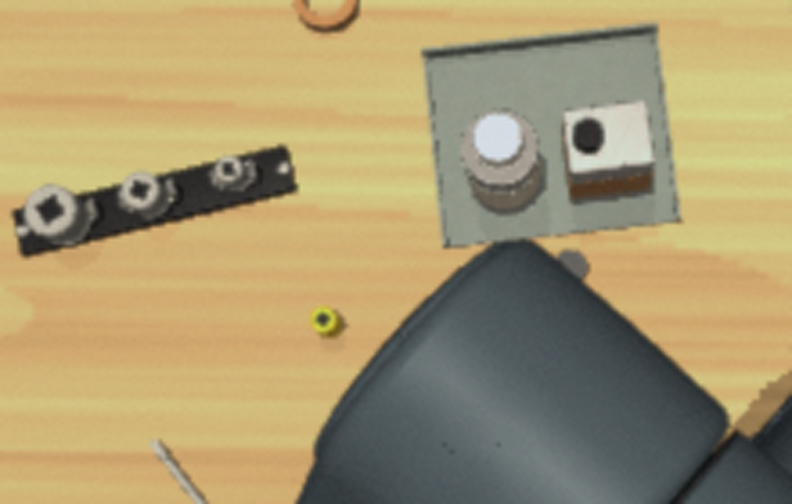

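View pics/s10.png

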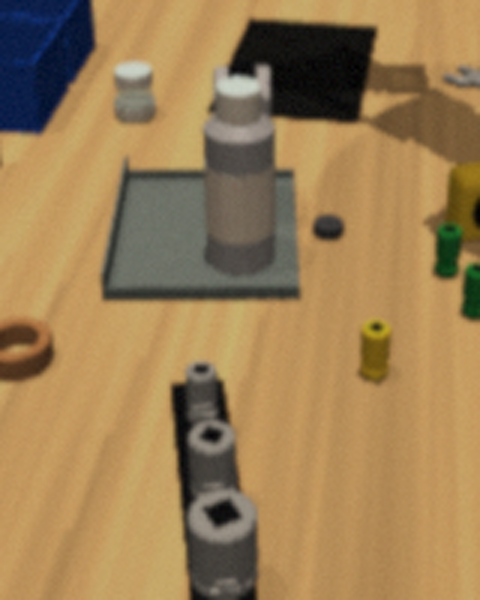

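The can's cap is at (498,136) against (498,137) before, and the tin is within about 1 mm of its old place. All three sockets are upright in their own clips, at (50,210), (141,191) and (230,170). Handing in.

```bash
python3 -c "
from rig import robot
print(robot.hand_in())"
```

```text
the job is handed in; nothing more can be done
None
```

The job is handed in at about 53 s: all three sockets are upright and pressed down in their own clips, done smallest to largest, and the can and tin are standing back on the rack within about 1 mm of where they were.

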